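# Unlock and open the medicine box

### The job

Take the red key from the key stand, push it fully down into the lock of the white steel medicine box and turn it clockwise to its stop, so that the lid is released and springs ajar. Then swing the lid up and all the way back until it rests open by itself, with the key left in the lock. Leave the other two keys in the stand and do not disturb the other things on the worktop.

Things in the scene. Friction and masses are not known exactly. Their poses are not given: they have to be found in the camera images.
- key_red: The box's key: 95 mm double-bit safe key, red plastic bow, 55 to 90 g, hanging upright, bit down, in any one of the stand's three slots. Origin: centre of the bit's bottom end; z up the shank. Bit 0 to 12 mm up, 22 mm along y, 6 mm along x (lowest 3 mm only 18 x 4); shank 7 mm thick to 46 mm; collar 20 mm across, 46 to 52 mm, resting on the stand's top; then the bow to 95 mm.
- key_bow (a point): Centre of the red key's bow, 73.5 mm above the key's origin, to be pinched across its thickness. The bow is a flat block 12 mm thick along the key's x, 40 mm wide along y and 43 mm high. Key and bow are the same after a half turn about z.
- key_blue: Another key of the same shape with a blue bow, in the same stand; not for this box.
- key_black: Another key of the same shape with a black bow, in the same stand; not for this box.
- key_stand: Fixed wooden stand, 64 mm along x, 204 mm along y, top at 62 mm. Origin under its centre. Three through slots in its 10 mm top at y = -64, 0 and 64 mm, each 28 mm along y and 12 mm along x; keys hang in them with bow and bit along the stand's y, and lift straight up.
- med_box: Fixed white steel medicine box, body 150 mm along x, 230 mm along y, 92 mm high. Origin under its centre; its front (lid's free edge) faces its -x, its hinge is along the top edge at +x. A thin green cross and a flat carrying handle lie on the lid.
- keyhole (a point): On the lid: centre of the key slot, at the top of the lock's square steel plate (48 mm square, 10 mm above the lid's top, 42 mm behind the lid's front edge). Axes as the lid's: z out of the lid, y along the slot. Slot 26 mm along y, 9.5 mm along x; the key's bit goes straight down 19 mm to the bottom. Lid closed: 110 mm above the worktop.
- lock_floor (a point): In the turning lock cylinder, on its axis, at the bottom of the key pocket, 19 mm below the keyhole: where the key's origin sits when the key is fully home. Axes turn with the cylinder (y along the pocket, z up).
- lock_cylinder (a joint): Lock cylinder angle, rad: 0 locked (starts here), grows clockwise seen from above, stop at 1.30; the latch lets go at about 1.05. Turns only with the key (0.07 rad of play each way), against 0.05 to 0.15 N m, and stays where it is left. Once turned, the bit is caught under the lock plate: the key cannot come out, even with the lid tipped.
- med_lid (a joint): Lid angle, rad: 0 closed, grows as it opens, stop at 1.90 (leaning back past upright; stays there by its own weight). Latched until the lock is turned and the key let go; then a spring pin lifts it to about 0.21, front edge 34 mm up, and it waits there. From there a plain free hinge, about 3 N at the edge; let go before upright it falls back to ajar.
- lid_lip (a point): Middle of the lid's front edge, on the lid's underside; moves with the lid. The lid is 8 mm thick and 230 mm wide, and sticks out 14 mm past the front of the box, so a fingertip can go under it. Closed: 92 mm above the worktop. x axis points from the lip to the hinge, 164 mm away.
- lid_hinge (a point): Middle of the lid's hinge line, which runs along the box's y, at 92 mm height.
- mug: Loose blue mug, 80 mm across, 92 mm high, behind between box and stand; origin under its centre.
- pepper_mill: Loose dark wooden pepper mill, 52 mm across, 148 mm high, out to the left; origin under its centre.
- tumbler: Loose drinking glass, 70 mm across, 100 mm high, out to the right; origin under its centre.
- pill_bottle: Loose amber pill bottle, 48 mm across, 85 mm high, in front between box and stand; origin under its centre.
Mind the look-alikes: they are no part of the job. Of the things like the key_red, leave any that is yellow; of the rest the larger one is meant.

How it is judged:
By the outcome, as a careful person would: the job done as asked, in the order asked, and still so for the second after the job is handed in, with the robot touching nothing.
It also fails if it takes over 69 s, if anything falls off the work surface, if the arm or the gripper's body presses on something with over 40 N, if the wrist force passes 120 N, or if a joint passes its speed limit or range.

### The arm

A 7-joint arm with a two-finger parallel gripper is mounted at the origin on the work surface. World frame = base frame: x ahead of the robot, y to its left, z up, the work surface at z = 0. Lengths are in mm, angles in rad, forces in N, time in s.
With the tool pointing down it reaches from about 400 to 875 mm from the base axis. Payload 4.4 kg.
Tool frame: the origin (TCP) lies midway between the tips of the shut fingers; the grasp point (between the pads) lies 19 mm behind it; z points along the fingers, y is the line along which they close (so a half turn about z gives the same grasp; the last joint's range is limited). The gripper opens to 85 mm and grips with 20 to 120 N. Pads are 22 mm wide; open, the fingers measure 114 mm over their backs; the gripper's body (76 mm by 85 mm) begins 54 mm behind the grasp point. The pads swing forward as they close: fully open they stand 13 mm farther back than shut.
Start: joints at [1.139, 0.628, 0.038, 1.517, -0.027, 0.996, -0.02], TCP at [232.531, -606.999, 231.313] pointing down, gripper open.
Joint ranges: [-3.06, 3.06], [-0.37, 2.12], [-1.25, 1.32], [0.18, 2.47], [-1.1, 4.24], [0.23, 1.98], [-2.94, 2.94]. Speed limits (rad/s): [2.57, 2.57, 3.14, 3.14, 3.14, 3.14, 3.14].

### API

Orientations are given as [roll, pitch, yaw] about the fixed x, y, z axes, in that order (R = Rz(yaw) Ry(pitch) Rx(roll)).
In Python, from cell import ctrl gives the robot as it stands.
- The arm moves only by the shell command python3 -m crank 'ROWS' [OPENING]. ROWS is JSON, a list that holds one entry, the list of rows, each a list of 4 numbers: the shift along the tool's x, y, z normalised to -1 to 1, where 1 is 2.5 cm, then the turn about the tool's z normalised to -1 to 1, where 1 is 0.08 rad. In form: [[[dx, dy, dz, turn], ...]]. A call has 1 to 12 rows; each row shifts and turns the commanded pose from where the row before left it, along the tool's axes as they then stand; what a row does not reach is not made up. A row lasts 1/12 s, in which the tool goes at most 41.7 mm and 7.16 degrees, less where a joint would pass 70% of its speed; a pose out of reach is approached as far as the arm can. A call with a number of a shift or a turn outside -1 to 1 is refused whole. A call with a gripper value outside its range is refused whole. OPENING is the closure, from -1 (fully open) to 1 (shut), set as the call begins (- or left out, the last holds). The fingers move at their own pace and stop on an object; the grip force is fixed at half the most. Time passes only in rows, so rows that do not move let the fingers close. It gives the time, the measured TCP pose, the force, the opening and the grip force at its end, in the units of the state.
- ctrl.read_state(): the state, without advancing time (a new reading comes with each control period).
- ctrl.get_image(name): name is "side" or "top" or "wrist"; returns a dict with "img" (400x640x3 uint8, red, green, blue), "intrinsics" (3x3 intrinsics, pixels), "extrinsics" (4x4, takes a point from camera to world coordinates). Camera axes: x right, y up, looking along -z (the intrinsics and any distortion apply to the point x, -y, -z); pixel columns grow to the right and rows downward; lengths in mm; the calibration is good to about 2 mm. The wrist camera is an equidistant fisheye: a pixel r from the principal point sees the ray r / f radians off the axis. A picture is of the moment at which its call begins. There is no depth.
- ctrl.finish_job(): hands the job in; it is judged then, once.
Trained networks look in the newest picture that a camera, given by its name, has taken for a name from the list of things; names that differ only in an ending like _2 or _b are one class to them, and where a whole thing is asked for, a point or a joint stands for the part that bears it (a point fixed in the world has none). Each returns a list of dicts, best first, with "confidence" (0 to 1); they miss things now and then, are a little off and sometimes report something else, mostly with a low value. They report only what shows in the picture. A call takes as long as a camera call. They do not tell look-alikes from the thing itself.
- ctrl.find_in(camera, target): "position" ([row, column] in pixels, amid what is visible of it).
- ctrl.trace(camera, target): "mask" (400x640 bool, what is visible of it) and "position" ([row, column] in pixels, amid what is visible of it).
- ctrl.place_of(camera, target): "position" ([row, column] in pixels: a listed point, or the origin of a listed thing).
The state is a dict: "clock": time; "qpos": joint angles; "qd": joint speeds; "tau": joint torques, N m; "eef_pos": TCP position; "tool_rot": TCP orientation; "force": force on the tool from outside, world axes, zero at the start; "torque": the same for the moment, N m; "width": finger opening in mm; "gripper_force": force on a finger pad.
Only numpy, scipy, OpenCV 4.12 (cv2) and the standard library are available. Lean on these libraries where they do the work, as an engineer would, in place of code of your own. Each camera call takes 0.05 s, during which the arm holds its last target. There are 200 camera calls.

## Working session

There is one attempt and no reset: what is moved stays moved. The work goes in short steps, Python scripts to look and compute and a shell command to move; the robot and the scene stay as the last step left them, time stands still between calls to the robot, and variables do not carry over. Pictures are saved under pics/ and viewed, at most 10 in all, crops included, and the job is handed in when it is done.

```bash
mkdir -p pics; ls
python3 - <<'E'
from cell import ctrl
import cv2
s=ctrl.read_state();print({k:s[k] for k in('clock','eef_pos','tool_rot','width','force')})
ims=[]
for c in("side","top","wrist"):
    d=ctrl.get_image(c);cv2.imwrite(f"pics/{c}0.png",d["img"][:,:,::-1])
    print(c,d["intrinsics"],d["extrinsics"])
    for n in("key_red","key_bow","key_stand","keyhole","med_box","lid_lip","lid_hinge","mug","pepper_mill","tumbler","pill_bottle"):
        print(n,[(round(r["confidence"],2),[round(float(x)) for x in r["position"]]) for r in ctrl.place_of(c,n)][:4])
E
```

```text
pics
{'clock': 0.0, 'eef_pos': array([ 232.30712396, -606.40656728,  230.38224527]), 'tool_rot': array([-3.13971035e+00,  2.76956921e-05,  3.65778417e-01]), 'width': 85.71588701867819, 'force': array([ 0.24072204,  0.09488629, -0.2867262 ])}
side [[451.31083329   0.         308.14765723]
 [  0.         451.31083329 203.9642478 ]
 [  0.           0.           1.        ]] [[-8.79163538e-01  2.88670855e-01 -3.79131390e-01  2.25407857e+02]
 [-4.76485249e-01 -5.42181047e-01  6.92099357e-01  7.20065901e+02]
 [-5.76894040e-03  7.89119034e-01  6.14213212e-01  7.39891526e+02]
 [ 0.00000000e+00  0.00000000e+00  0.00000000e+00  1.00000000e+00]]
key_red [(0.63, [314, 324]), (0.59, [296, 278]), (0.5, [337, 255])]
key_bow [(0.56, [299, 322]), (0.53, [275, 276]), (0.48, [322, 252])]
key_stand [(0.95, [282, 284]), (0.35, [298, 278]), (0.25, [171, 351])]
keyhole [(0.92, [170, 351])]
med_box [(0.88, [204, 332])]
lid_lip [(0.97, [184, 366]), (0.56, [280, 284])]
lid_hinge [(0.72, [164, 309])]
mug [(0.89, [209, 259])]
pepper_mill [(0.55, [361, 205]), (0.27, [172, 353])]
tumbler [(0.89, [165, 393])]
pill
[... 726 characters left out ...]
.47, [215, 255]), (0.42, [164, 390])]
lid_hinge [(0.39, [207, 280])]
mug [(0.91, [142, 344])]
pepper_mill [(0.58, [201, 188])]
tumbler []
pill_bottle [(0.6, [270, 321])]
wrist [[309.70691629   0.         317.67514679]
 [  0.         309.70691629 193.4344928 ]
 [  0.           0.           1.        ]] [[ 3.56427436e-01  8.88040321e-01  2.90420164e-01  3.06539865e+02]
 [-9.34322853e-01  3.38950315e-01  1.10242869e-01 -5.78897157e+02]
 [-5.37893046e-04 -3.10639779e-01  9.50527558e-01  3.72810194e+02]
 [ 0.00000000e+00  0.00000000e+00  0.00000000e+00  1.00000000e+00]]
key_red []
key_bow []
key_stand []
keyhole []
med_box []
lid_lip []
lid_hinge []
mug []
pepper_mill []
tumbler []
pill_bottle []
```

View pics/side0.png

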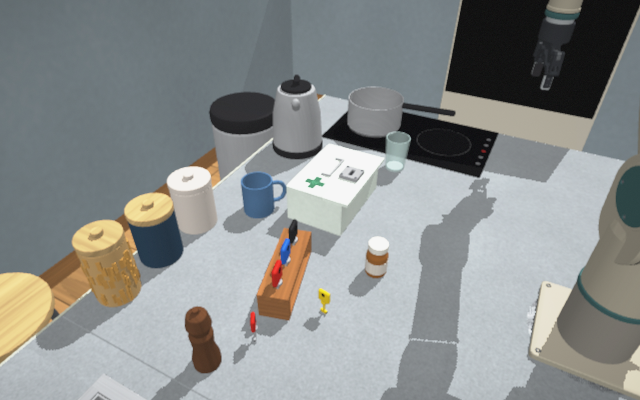

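View pics/top0.png

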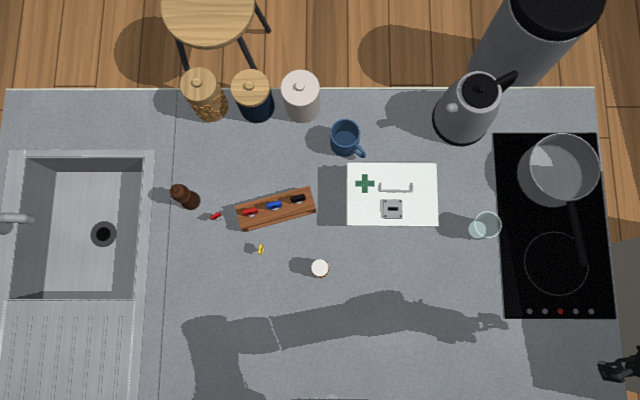

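```bash
cat > h.py <<'E'
import numpy as np, cv2, itertools
from cell import ctrl
def ray(d,rc,fish):
    K,E=d["intrinsics"],d["extrinsics"]
    u=(rc[1]-K[0,2])/K[0,0]; v=(rc[0]-K[1,2])/K[1,1]
    if fish:
        r=np.hypot(u,v); k=np.tan(r)/r if r>1e-9 else 1; u*=k; v*=k
    w=np.array([u,-v,-1.]); w=E[:3,:3]@w
    return E[:3,3],w/np.linalg.norm(w)
def proj(d,P,fish):
    K,E=d["intrinsics"],d["extrinsics"]
    p=E[:3,:3].T@(np.asarray(P,float)-E[:3,3]); x,y,z=p[0],-p[1],-p[2]
    r=np.hypot(x,y)
    if fish: s=np.arctan2(r,z)/max(r,1e-9)
    else: s=1/z
    return np.array([K[1,1]*y*s+K[1,2],K[0,0]*x*s+K[0,2]])
def tri(rays):
    A=np.zeros((3,3));b=np.zeros(3)
    for o,w in rays:
        M=np.eye(3)-np.outer(w,w);A+=M;b+=M@o
    p=np.linalg.solve(A,b)
    return p,[float(np.linalg.norm(np.cross(p-o,w))) for o,w in rays]
def atz(r,z): o,w=r; return o+w*(z-o[2])/w[2]
E
python3 - <<'E'
from h import *
np.set_printoptions(precision=1,suppress=True)
S=ctrl.get_image("side");T=ctrl.get_image("top")
for n,s,t in [("bow",(275,276),(210,250)),("bow_black",(230,293),(198,297)),("hole",(170,351),(209,394)),("lip",(184,366),(225,390)),("box",(204,332),(201,388)),("stand",(282,284),(214,278)),("smallred",(322,252),(216,216)),("mug",(209,259),(142,344))]:
    print(n,*tri([ray(S,s,0),ray(T,t,0)]))
E
```

```text
bow [577.8 211.   84. ] [0.12243577918005683, 0.12243577918021754]
bow_black [607.9  89.5  95. ] [0.6993660584565885, 0.6993660584568592]
hole [ 578.6 -155.4  115.3] [3.667996401035666, 3.667996401035835]
lip [ 537.6 -148.3   91.8] [0.26912947025224104, 0.26912947025237544]
box [ 625.1 -154.3   -8.7] [5.330954366587021, 5.330954366587018]
stand [590.1 150.8  -3.6] [8.05123785089749, 8.05123785089733]
smallred [569.9 307.1  51.2] [2.4303569135417593, 2.430356913541936]
mug [787.5 -34.8  -1. ] [0.5910014443189178, 0.5910014443189563]
```

```bash
python3 -m crank '[[[0.98,-0.96,0,0],[0.98,-0.96,0,0],[0.98,-0.96,0,0],[0.98,-0.96,0,0],[0.98,-0.96,0,0],[0.98,-0.96,0,0],[0.98,-0.96,0,0],[0.98,-0.96,0,0],[0.98,-0.96,0,0],[0.98,-0.96,0,0],[0.98,-0.96,0,0],[0.98,-0.96,0,0]]]'
python3 -m crank '[[[0.98,-0.96,0,0],[0,0,0,-1],[0,0,0,-1],[0,0,0,-1],[0,0,0,-1],[0,0,0,-1],[0,0,0,-1],[0,0,0,-1],[0,0,0,-1]]]'
python3 -m crank '[[[0,0,0,-1],[0,0,0,-1],[0,0,0,-1],[0,0,0,-1],[0,0,0,-1],[0,0,0,-1],[0,0,0,-1],[0,0,0,0],[0,0,0,0]]]'
python3 - <<'E'
from h import *
np.set_printoptions(precision=1,suppress=True)
W=ctrl.get_image("wrist");cv2.imwrite("pics/w1.png",W["img"][:,:,::-1])
for n in("keyhole","lid_lip","med_box","lid_hinge","key_bow"):
    print(n,[(round(r["confidence"],2),r["position"]) for r in ctrl.place_of("wrist",n)][:4])
E
```

```text
clock: 2.9
eef_pos: [404.7, -231.4, 231.6]
tool_rot: [3.141, -0.001, 0.366]
force: [0.5, -0.5, -0.2]
width: 85.4
gripper_force: 0.0
clock: 3.65
eef_pos: [418.5, -201.8, 231.5]
tool_rot: [3.141, -0.0, 1.01]
force: [-0.1, -0.8, -0.2]
width: 85.1
gripper_force: 0.0
clock: 4.4
eef_pos: [418.4, -201.9, 231.4]
tool_rot: [3.141, 0.0, 1.563]
force: [-1.1, -0.1, -0.5]
width: 85.3
gripper_force: 0.0
keyhole [(0.9, [134.1, 488.5])]
lid_lip [(0.9, [130.6, 442.2]), (0.57, [285.4, 399.0]), (0.26, [132.6, 487.7])]
med_box [(0.74, [123.6, 472.3])]
lid_hinge [(0.83, [141.7, 561.8])]
key_bow []
```

View pics/w1.png

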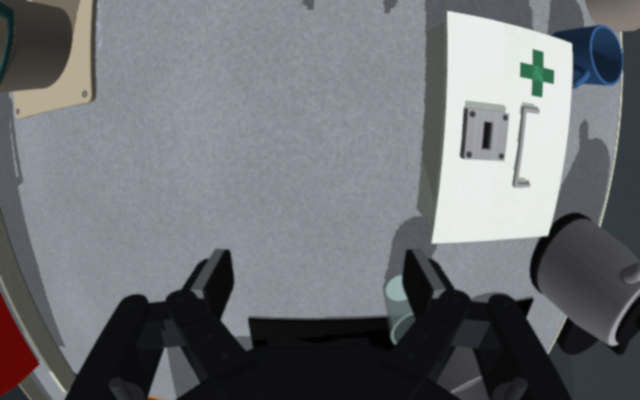

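```bash
python3 -m crank '[[[0.3,1,0,0],[0.3,1,0,0],[0.3,1,0,0],[0,0,0,0],[0,0,0,0]]]'
python3 - <<'E'
from h import *
import pickle
np.set_printoptions(precision=1,suppress=True)
W=ctrl.get_image("wrist");cv2.imwrite("pics/w2.png",W["img"][:,:,::-1]);pickle.dump(W,open("w2.pkl","wb"))
for n in("keyhole","lid_lip","med_box","lid_hinge"):
    for r in ctrl.place_of("wrist",n)[:2]:print(n,round(r["confidence"],2),r["position"],atz(ray(W,r["position"],1),110 if n=="keyhole" else 92))
E
python3 -m crank '[[[1,0,0,0],[1,0,0,0],[1,0,0,0],[1,0,0,0],[1,0,0,0],[1,0,0,0],[1,0.3,0,-1],[1,0.3,0,-1],[1,0.3,0,-1]]]'
python3 -m crank '[[[0.6,0.2,0,0],[0.6,0.2,0,0],[0,0,0,0],[0,0,0,0]]]'
python3 - <<'E'
from h import *
import pickle
np.set_printoptions(precision=1,suppress=True)
W=ctrl.get_image("wrist");cv2.imwrite("pics/w3.png",W["img"][:,:,::-1]);pickle.dump(W,open("w3.pkl","wb"))
for n in("key_bow","key_red","key_stand"):
    for r in ctrl.place_of("wrist",n)[:4]:print(n,round(r["confidence"],2),r["position"],atz(ray(W,r["position"],1),89.5))
E
```

```text
clock: 5.12
eef_pos: [494.5, -178.6, 231.1]
tool_rot: [3.141, -0.001, 1.568]
force: [-1.1, -0.9, -0.4]
width: 85.5
gripper_force: 0.0
keyhole 0.74 [157.0, 411.9] [ 577.9 -151.2  110. ]
lid_lip 0.88 [153.0, 366.8] [ 539.6 -151.6   92. ]
med_box 0.85 [137.4, 420.7] [ 591.3 -135.7   92. ]
lid_hinge 0.57 [158.7, 511.3] [ 699.5 -153.    92. ]
clock: 6.12
eef_pos: [511.2, 47.1, 231.7]
tool_rot: [3.141, 0.001, 1.808]
force: [0.5, -0.6, 0.0]
width: 85.3
gripper_force: 0.0
clock: 6.45
eef_pos: [513.4, 78.0, 231.4]
tool_rot: [-3.141, 0.0, 1.807]
force: [0.6, -0.3, 0.7]
width: 85.5
gripper_force: 0.0
key_bow 0.76 [65.8, 316.9] [487.3 181.6  89.5]
key_bow 0.59 [57.4, 418.1] [575.3 215.3  89.5]
key_red 0.77 [66.4, 395.5] [556.5 200.1  89.5]
key_red 0.64 [65.9, 313.0] [483.9 180.8  89.5]
key_stand 0.77 [116.4, 395.5] [568.5 154.9  89.5]
```

View pics/w3.png

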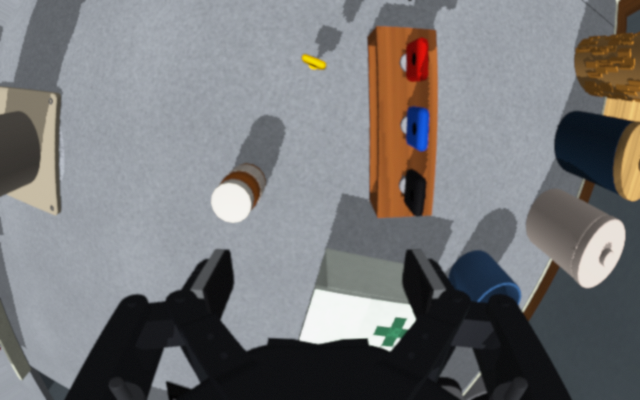

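```bash
python3 -m crank '[[[0.5,0.9,0,0],[0.5,0.9,0,0],[0.5,0.9,0,0],[0.5,0.95,0,0],[0,0,0,0],[0,0,0,0],[0,0,0,0]]]'
python3 - <<'E'
from h import *
import pickle
np.set_printoptions(precision=2,suppress=True)
W=ctrl.get_image("wrist");cv2.imwrite("pics/w4.png",cv2.resize(W["img"][:200,200:500,::-1],None,fx=2.5,fy=2.5,interpolation=cv2.INTER_CUBIC));pickle.dump(W,open("w4.pkl","wb"))
W3=pickle.load(open("w3.pkl","rb"))
W3r=ray(W3,(57.4,418.1),1)
T=ctrl.get_image("top");S=ctrl.get_image("side")
tr=ray(T,(210,250),0);sr=ray(S,(275,276),0)
for n in("key_bow","key_red","key_stand"):
    for r in ctrl.place_of("wrist",n)[:4]:
        a=ray(W,r["position"],1)
        print(n,round(r["confidence"],2),r["position"],atz(a,89.5))
        if n=="key_bow": print(tri([a,W3r]),tri([a,sr]),tri([a,tr,sr,W3r]))
h=cv2.cvtColor(W["img"],cv2.COLOR_RGB2HSV)
m=((h[...,0]<6)|(h[...,0]>174))&(h[...,1]>170)&(h[...,2]>60)
n,l,st,c=cv2.connectedComponentsWithStats(m.astype(np.uint8))
for i in range(1,n):
    if st[i,4]>60: print(st[i],c[i])
E
```

```text
clock: 7.23
eef_pos: [590.2, 146.5, 230.9]
tool_rot: [-3.14, 0.001, 1.805]
force: [-0.2, -0.8, 0.1]
width: 85.4
gripper_force: 0.0
key_bow 0.91 [15.8, 336.6] [570.33 300.18  89.5 ]
(array([563.1 , 238.38, 168.64]), [39.78610706808696, 39.78610706808687]) (array([555.2 , 273.59, 156.51]), [17.442692704752695, 17.44269270475257]) (array([567.59, 234.77, 121.33]), [54.944202508250534, 29.771219353415283, 8.961180647685524, 25.67729258066613])
key_bow 0.58 [106.9, 321.7] [576.97 214.39  89.5 ]
(array([576.41, 214.98,  87.76]), [0.8878263266984963, 0.887826326698691]) (array([576.45, 213.91,  87.26]), [0.6951290763269073, 0.6951290763271725]) (array([576.67, 213.46,  86.67]), [0.9075096116495367, 2.9128658660781013, 0.6201480678418089, 2.443078170038995])
key_bow 0.58 [108.4, 231.3] [495.48 195.79  89.5 ]
(array([534.41, 198.62, 214.01]), [11.025308527826228, 11.025308527826233]) (array([531.28, 225.41, 140.88]), [31.949634365299353, 31.94963436529934]) (array([550.02, 211.8 , 134.18]), [42.40228487361762, 20.81886693806848, 31.655933161127393, 13.688179705469791])
key_bow 0.37 [161.4, 320.9] [588.04 164.91  89.5 ]
(array([568.  , 190.51, 170.41]), [17.379506235690936, 17.379506235690968]) (array([600.07, 159.28,  27.51]), [11.060027642191878, 11.060027642191919]) (array([578.27, 200.66,  95.18]), [35.00929264369529, 8.842873943165271, 15.094345678906445, 14.094540392888243])
key_red 0.86 [106.5, 314.5] [570.57 213.24  89.5 ]
key_red 0.85 [28.1, 335.6] [572.17 288.36  89.5 ]
key_red 0.82 [104.7, 238.1] [501.27 200.38  89.5 ]
key_stand 0.6 [155.6, 321.8] [587.57 170.48  89.5 ]
[330   3  13  27 207] [335.8   15.93]
[312  87  14  45 548] [318.65 108.75]
```

View pics/w4.png

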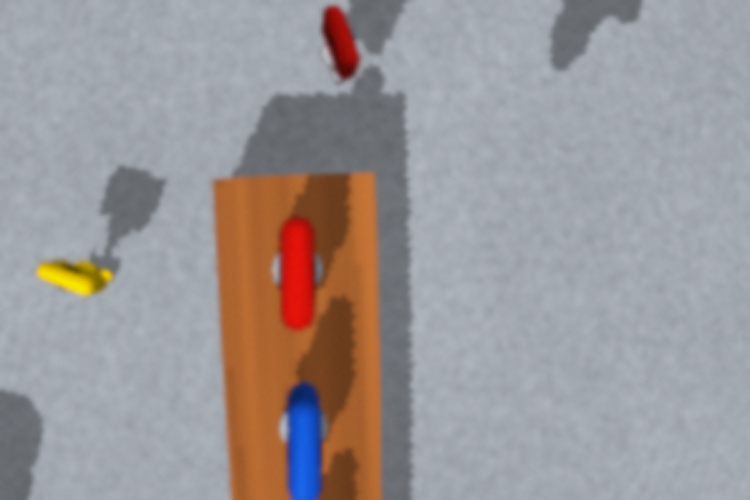

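Run:
```python
from h import *
import pickle
np.set_printoptions(precision=2,suppress=True)
W=pickle.load(open("w4.pkl","rb"));W3=pickle.load(open("w3.pkl","rb"));W2=pickle.load(open("w2.pkl","rb"))
print(W["extrinsics"][:3,3])
def pts(W,lo,hi,roi):
    h=cv2.cvtColor(W["img"],cv2.COLOR_RGB2HSV);H=h[...,0].astype(int)
    m=((H<lo)|(H>hi)) if lo<hi and lo<20 else ((H>hi)&(H<lo))
    m=m&(h[...,1]>170)&(h[...,2]>60)
    k=np.zeros_like(m);k[roi[0]:roi[1],roi[2]:roi[3]]=1
    return np.argwhere(m&k)
for nm,lo,hi,roi in(("red",6,174,(80,140,300,340)),("blue",130,95,(140,220,300,340))):
    p=pts(W,lo,hi,roi).astype(np.float64)
    (cr,cc),sz,a=cv2.minAreaRect(p.astype(np.float32)[:, :]) 
    q=np.array([atz(ray(W,x,1),105)[:2] for x in p])
    c=q.mean(0);u,s,v=np.linalg.svd(q-c,full_matrices=0);d=v[0]*np.sign(v[0,1])
    print(nm,len(p),c,"yaw",np.arctan2(-d[0],d[1]),"ext",np.ptp((q-c)@v.T,axis=0))
def P(c,z): return atz(ray(W,(c[1]/2.5,200+c[0]/2.5),1),z)[:2]
for z,a,b in((62,(214,182),(232,498)),(62,(375,172),(381,498)),(62,(214,182),(375,172))):
    A,B=P(a,z),P(b,z);d=A-B;print("edge",A,B,np.arctan2(-d[0],d[1]),np.hypot(*d))
# predicted bow box silhouette for hypotheses
p=pts(W,6,174,(80,140,300,340)); print("obs",p.min(0),p.max(0),p.mean(0))
for yaw in(.22,.24,.26):
    x,y=np.array([np.cos(yaw),np.sin(yaw)]),np.array([-np.sin(yaw),np.cos(yaw)])
    from scipy.optimize import least_squares
    def f(c,full=0):
        m=np.zeros((400,640),np.uint8)
        pp=np.array([proj(W,[*(c+sx*6*x+sy*20*y),z],1)[::-1] for sx in(-1,1) for sy in(-1,1) for z in(68,111)])
        h=cv2.convexHull(pp.astype(np.float32));M=cv2.moments(h);return np.array([M['m01']/M['m00'],M['m10']/M['m00']]),h,M['m00']
    r=least_squares(lambda c:f(c)[0]-p.mean(0),[577.,214.]);print(yaw,r.x,f(r.x)[2],len(p))
# box lid edges in first wrist pic (w2)
g=cv2.cvtColor(W2["img"],cv2.COLOR_RGB2HSV);m=((g[...,1]<40)&(g[...,2]>200)).astype(np.uint8)
n,l,st,c=cv2.connectedComponentsWithStats(m);i=1+st[1:,4].argmax();cs,_=cv2.findContours((l==i).astype(np.uint8),cv2.RETR_EXTERNAL,cv2.CHAIN_APPROX_NONE)
k=max(cs,key=cv2.contourArea)[:,0]
q=np.array([atz(ray(W2,(r,c),1),100)[:2] for c,r in k if 2<r<397 and 2<c<637]);print(cv2.minAreaRect(q.astype(np.float32)))
```

```text
[571.36 223.93 372.28]
red 548 [574.51 212.73] yaw 0.23899360222620175 ext [38.13 11.2 ]
blue 508 [591.02 153.71] yaw 0.24358397171134927 ext [42.72 10.08]
edge [534.99 238.98] [570.15 112.46] 0.27102117096857775 131.31238279052866
edge [595.62 257.49] [631.88 127.09] 0.27120641649487365 135.34822666951843
edge [534.99 238.98] [595.62 257.49] 1.8670738245184042 63.390518605182926
obs [ 87 312] [131 325] [108.75 318.65]
0.22 [574.49 212.92] 678.0966343395412 548
0.24 [574.46 212.88] 678.0776190488832 548
0.26 [574.47 212.88] 678.0794852906838 548
((617.9266967773438, -152.29910278320312), (228.9905548095703, 162.66249084472656), 89.40293884277344)
```

View pics/w2.png

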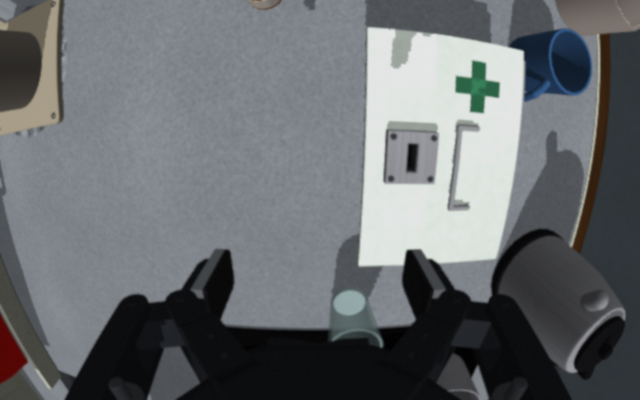

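```bash
python3 -m crank '[[[0,0,0,-0.25],[0.91,0.02,0,0],[0.91,0.02,0,0],[0.91,0.02,0,0],[0,0,0.5,0],[0,0,1,0],[0,0,1,0],[0,0,0,0],[0,0,0,0]]]' -0.3
python3 - <<'E'
from h import *
np.set_printoptions(precision=2,suppress=True)
W=ctrl.get_image("wrist");cv2.imwrite("pics/w5.png",W["img"][:,:,::-1])
s=ctrl.read_state();print(s["eef_pos"],s["tool_rot"],s["width"])
h=cv2.cvtColor(W["img"],cv2.COLOR_RGB2HSV);H=h[...,0]
m=((H<6)|(H>174))&(h[...,1]>170)&(h[...,2]>60)
n,l,st,c=cv2.connectedComponentsWithStats(m.astype(np.uint8))
for i in range(1,n):
    if st[i,4]>60: print(st[i],c[i],atz(ray(W,c[i][::-1],1),100))
print(proj(W,s["eef_pos"],1),proj(W,[574.6,213,111],1))
E
```

```text
clock: 8.28
eef_pos: [574.3, 214.0, 168.1]
tool_rot: [-3.139, 0.0, 1.826]
force: [1.0, -0.1, -0.2]
width: 55.7
gripper_force: 0.0
[575.39 214.64 169.43] [ 3.14 -0.    1.83] 55.55112504953589
[335  63  17  33 327] [342.81  79.61] [566.85 305.64 100.  ]
[311 175  16  64 923] [318.61 206.73] [573.89 214.91 100.  ]
[255.02 321.36] [215.06 318.92]
```

View pics/w5.png

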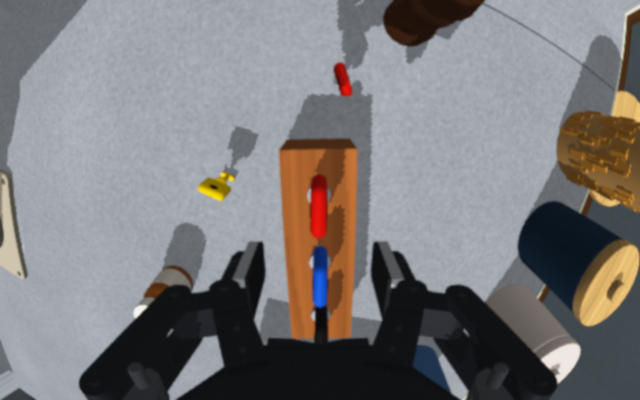

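```bash
python3 -m crank '[[[0,0,0.9,0],[0,0,0.9,0],[0,0,0.9,0],[0,0,0.7,0],[0,0,0.42,0],[0,0,0,0],[0,0,0,0],[0,0,0,0]]]'
python3 -m crank '[[[0,0,0,0],[0,0,0,0],[0,0,0,0],[0,0,0,0],[0,0,0,0],[0,0,0,0],[0,0,0,0],[0,0,0,0]]]' 1
```

```text
clock: 9.0
eef_pos: [576.4, 215.1, 75.0]
tool_rot: [3.139, -0.001, 1.826]
force: [0.4, -0.1, -0.2]
width: 55.9
gripper_force: 0.0
clock: 9.67
eef_pos: [575.5, 214.6, 74.0]
tool_rot: [3.141, 0.0, 1.826]
force: [-0.3, -0.8, 5.5]
width: 11.7
gripper_force: 58.6
```

```bash
python3 -m crank '[[[0,0,-0.3,0],[0,0,-0.7,0],[0,0,-1,0],[0,0,-1,0],[0,0,-1,0],[0,0,-1,0],[0,0,-1,0],[0,0,0,1],[0,0,0,1],[0,0,0,1],[0,0,0,0.32],[0,0,0,0]]]'
python3 -m crank '[[[-0.99,0.0,0,0],[-0.99,0.02,0,0],[-0.99,0.02,0,0],[-0.99,0.02,0,0],[-0.99,0.02,0,0],[-0.99,0.02,0,0],[-0.99,0.02,0,0],[-0.99,0.02,0,0],[-0.99,0.02,0,0],[-0.99,0.02,0,0],[-0.99,0.02,0,0],[-0.99,0.02,0,0]]]'
python3 -m crank '[[[-0.99,0.0,0,0],[-0.99,0.02,0,0],[-0.99,0.02,0,0],[-0.99,0.02,0,0],[-0.99,0.02,0,0],[-0.99,0,0,0],[0,0,0,0],[0,0,0,0],[0,0,0,0]]]'
python3 - <<'E'
from h import *
import pickle
np.set_printoptions(precision=2,suppress=True)
W=ctrl.get_image("wrist");cv2.imwrite("pics/w6.png",W["img"][:,:,::-1]);pickle.dump(W,open("w6.pkl","wb"))
s=ctrl.read_state();print(s["eef_pos"],s["tool_rot"],s["width"],s["gripper_force"])
W2=pickle.load(open("w2.pkl","rb"));a=ray(W2,(157,411.9),1)
for r in ctrl.place_of("wrist","keyhole"):
    b=ray(W,r["position"],1);print(r["position"],r["confidence"],atz(b,110),tri([a,b]))
E
```

```text
clock: 10.67
eef_pos: [574.8, 214.5, 223.3]
tool_rot: [-3.141, 0.0, 1.561]
force: [-0.3, 0.1, -0.9]
width: 11.1
gripper_force: 58.4
clock: 11.67
eef_pos: [577.1, -83.7, 223.1]
tool_rot: [-3.141, -0.0, 1.562]
force: [0.5, -0.1, -0.7]
width: 11.3
gripper_force: 58.4
clock: 12.42
eef_pos: [577.8, -230.2, 223.1]
tool_rot: [-3.141, -0.001, 1.562]
force: [0.5, -0.3, -0.6]
width: 11.5
gripper_force: 58.4
[ 578.01 -229.53  223.19] [-3.14 -0.    1.56] 11.36246473448208 58.44649136066437
[95.8, 319.6] 0.75 [ 579.52 -150.82  110.  ] (array([ 579.21, -151.34,  106.8 ]), [0.6170502593610206, 0.6170502593610886])
[16.0, 478.6] 0.41 [721.01 -70.48 110.  ] (array([ 549.47, -128.06,  332.8 ]), [44.47925330387477, 44.47925330387491])
```

View pics/w6.png

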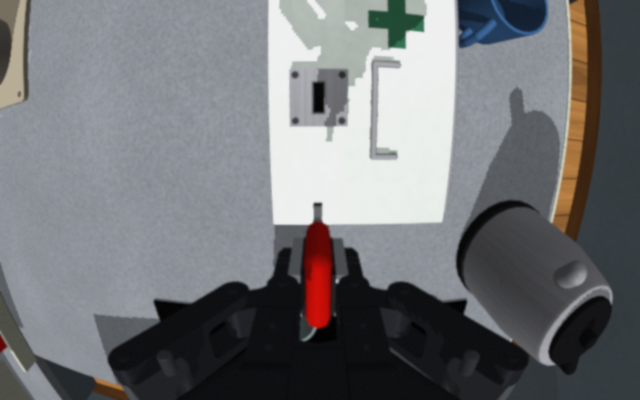

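Run:
```python
from h import *
import pickle
np.set_printoptions(precision=2,suppress=True)
W=pickle.load(open("w6.pkl","rb"));I=W["img"]
g=cv2.cvtColor(I,cv2.COLOR_RGB2GRAY)
m=np.zeros_like(g);m[76:120,306:332]=(g[76:120,306:332]<70)
p=np.argwhere(m);print("slot px",p.min(0),p.max(0),p.mean(0),len(p))
q=np.array([atz(ray(W,x,1),110)[:2] for x in p]);c=q.mean(0);v=np.linalg.svd(q-c,full_matrices=0)[2];d=v[0]*np.sign(v[0,1]);print("slot",c,"yaw",np.arctan2(-d[0],d[1]),np.ptp((q-c)@v.T,axis=0))
p=q[:,:];
h=cv2.cvtColor(I,cv2.COLOR_RGB2HSV);H=h[...,0]
r=((H<6)|(H>174))&(h[...,1]>170)&(h[...,2]>60);r[:200]=0;r[:,:290]=0;r[:,345:]=0
for row in range(222,330,15):
    cc=np.flatnonzero(r[row]);print(row,cc.min(),cc.max(),cc.mean())
for z in(165.5,168.5,177.5): print("bit",z,[proj(W,[578+a,-229.8+b,z],1) for a,b in((0,0),(-3,11),(3,11))])
print("bow",[proj(W,[578,-229.8,z],1) for z in(217,240,260)],proj(W,[578,-209.8,260],1),proj(W,[578,-249.8,260],1))
print(g[200:222,308:330])
```

```text
slot px [ 82 313] [112 324] [ 96.78 318.29] 349
slot [ 578.45 -151.62] yaw -0.0465359230813995 [24.94  9.23]
222 316 319 317.5
237 307 328 317.5
252 305 330 317.5
267 304 331 317.5
282 305 331 318.0
297 305 330 317.5
312 305 330 317.5
327 316 323 319.5
bit 165.5 [array([212.72, 318.93]), array([197.7 , 314.36]), array([197.62, 323.19])]
bit 168.5 [array([214.34, 318.94]), array([199.15, 314.31]), array([199.06, 323.27])]
bit 177.5 [array([219.46, 318.99]), array([203.72, 314.17]), array([203.63, 323.5 ])]
bow [array([247.86, 319.27]), array([270.62, 319.49]), array([295.92, 319.73])] [254.57 319.34] [330.38 320.04]
[[238 239 238 238 238 236 235 234 234 234 234 233 233 235 236 237 237 238
  238 239 239 239]
 [238 239 239 238 235 229 221 216 215 215 214 215 217 224 231 236 238 238
  239 238 239 238]
 [238 239 239 237 230 206 177 165 163 163 163 164 168 184 212 231 237 238
  239 238 238 238]
 [239 239 238 235 220 173 119  96  93  91  91  92 101 131 182 226 236 238
  239 238 238 238]
 [239 239 238 232 208 148  84  53  46  46  46  49  62 106 172 224 236 239
  238 238 238 238]
 [239 239 23
[... 869 characters left out ...]
4 103 114 145 193 228 237 238
  239 239 239 239]
 [239 239 239 238 230 189 133 107 103 103 102 103 113 146 193 227 237 239
  239 239 239 239]
 [239 239 239 238 229 189 132 103  98  98  98 100 112 149 198 229 238 239
  239 239 239 239]
 [240 240 239 238 229 186 128  94  89  88  89  93 110 153 203 232 238 239
  239 239 239 239]
 [239 239 239 237 226 181 119  83  78  78  78  84 103 150 203 231 238 239
  239 240 239 239]
 [240 240 239 235 219 167 107  74  70  70  73  77  94 137 194 229 238 239
  239 239 239 239]
 [239 239 239 232 204 147  92  66  62  63  66  68  80 118 175 223 236 239
  239 239 239 239]
 [239 239 237 228 186 125  76  57  51  54  57  59  66  91 149 209 233 237
  239 239 239 239]]
```

```bash
python3 -m crank '[[[0,0,0,0.1],[0.8,0,0,0],[0.8,0,0,0],[0.8,0,0,0],[0.8,0,0,0],[0,0,0.7,0],[0,0,0.7,0],[0,0,0.5,0],[0,0,0,0],[0,0,0,0]]]'
python3 - <<'E'
from h import *
np.set_printoptions(precision=2,suppress=True)
W=ctrl.get_image("wrist");S=ctrl.get_image("side");s=ctrl.read_state();print(s["eef_pos"],s["tool_rot"],s["force"])
a=cv2.resize(W["img"][150:300,240:400],None,fx=3.5,fy=3.5,interpolation=cv2.INTER_CUBIC)
b=cv2.resize(S["img"][100:250,300:365],None,fx=3.5,fy=3.5,interpolation=cv2.INTER_CUBIC)
cv2.imwrite("pics/w7.png",np.hstack([a,b])[:,:,::-1])
for z in (110,115): print(proj(W,[578.4,-151.6,z],1))
E
```

```text
clock: 13.35
eef_pos: [579.1, -150.2, 175.6]
tool_rot: [-3.141, -0.0, 1.553]
force: [-0.0, 1.1, -1.4]
width: 11.8
gripper_force: 58.5
[ 580.15 -150.77  176.81] [3.14 0.   1.55] [-0.59 -0.45 -1.23]
[210.86 317.62]
[213.45 317.61]
```

View pics/w7.png

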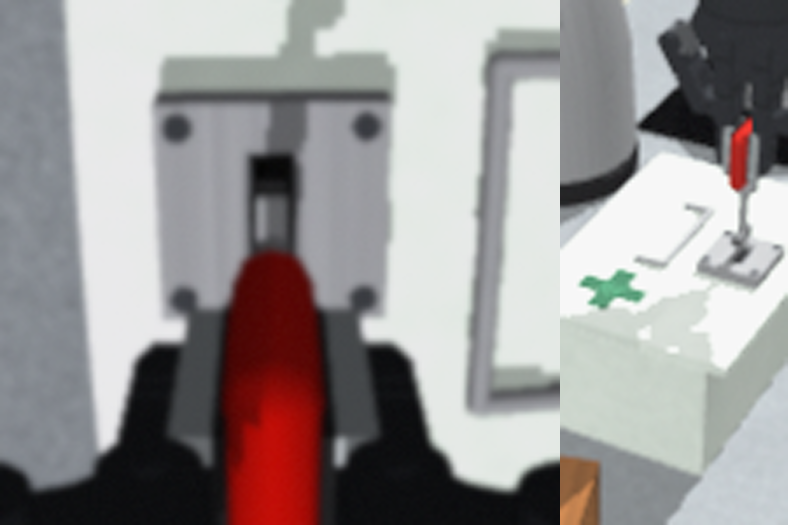

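```bash
python3 -m crank '[[[0,0,0.2,0],[0,0,0.2,0],[0,0,0.2,0],[0,0,0.2,0],[0,0,0,0]]]'; python3 -m crank '[[[0,0,0.1,0],[0,0,0.1,0],[0,0,0.1,0],[0,0,0,0],[0,0,0,0]]]'
```

```text
clock: 13.87
eef_pos: [578.5, -151.0, 154.5]
tool_rot: [-3.14, -0.0, 1.552]
force: [-0.2, -0.5, -0.3]
width: 11.9
gripper_force: 58.5
clock: 14.28
eef_pos: [579.7, -151.1, 149.1]
tool_rot: [3.141, 0.0, 1.552]
force: [-1.2, -0.1, 4.8]
width: 11.1
gripper_force: 59.3
```

```bash
python3 -m crank '[[[0,0,0.06,0],[0,0,0.06,0],[0,0,0,0],[0,0,0,0]]]'
```

```text
clock: 14.62
eef_pos: [579.8, -151.1, 148.5]
tool_rot: [3.14, 0.001, 1.552]
force: [-6.1, 0.5, 21.1]
width: 11.2
gripper_force: 61.6
```

```bash
python3 -m crank '[[[0,0,-0.05,0],[0,0,0,0.6],[0,0,0,0.6],[0,0,0,0.6],[0,0,0,0.6],[0,0,0,0.6],[0,0,0,0.6],[0,0,0,0.6],[0,0,0,0.6],[0,0,0,0]]]'; python3 -c "
from cell import ctrl;s=ctrl.read_state();print(s['torque'],s['qpos'])"
python3 -m crank '[[[0,0,0,0.6],[0,0,0,0.6],[0,0,0,0.6],[0,0,0,0.6],[0,0,0,0.6],[0,0,0,0.6],[0,0,0,0.6],[0,0,0,0.6],[0,0,0,0.6],[0,0,0,0.6],[0,0,0,0]]]'; python3 -c "
from cell import ctrl;s=ctrl.read_state();print(s['torque'])"
python3 -m crank '[[[0,0,0,0.6],[0,0,0,0.6],[0,0,0,0.6],[0,0,0,0.6],[0,0,0,0.6],[0,0,0,0.6],[0,0,0,0.6],[0,0,0,0.6],[0,0,0,0.6],[0,0,0,0]]]'; python3 -c "
from cell import ctrl;s=ctrl.read_state();print(s['torque'])"
```

```text
clock: 15.45
eef_pos: [580.2, -151.6, 148.7]
tool_rot: [3.139, 0.0, 1.166]
force: [-3.2, 0.4, 13.3]
width: 11.3
gripper_force: 60.4
[-0.01519135  0.80527401  0.01458919] [ 0.31720363  0.65751198 -0.17352426  1.74275251  0.15658442  0.75215195
 -0.33980075]
clock: 16.37
eef_pos: [580.1, -152.1, 148.7]
tool_rot: [3.139, -0.001, 0.686]
force: [-3.2, 0.1, 13.2]
width: 11.3
gripper_force: 60.5
[-0.24494956  0.78229905 -0.06226655]
clock: 17.2
eef_pos: [580.0, -152.3, 148.7]
tool_rot: [3.139, -0.002, 0.254]
force: [-2.4, -0.7, 13.3]
width: 10.9
gripper_force: 60.5
[-0.27435482  0.90643542  0.02282556]
```

```bash
for i in 1; do python3 -m crank '[[[0,0,0,0.5],[0,0,0,0.5],[0,0,0,0.4],[0,0,0,0]]]'; python3 -c "
from cell import ctrl;s=ctrl.read_state();print(s['torque'])"; done;  python3 -m crank '[[[0,0,0,0.4],[0,0,0,0.4],[0,0,0,0]]]'; python3 -c "
from cell import ctrl;s=ctrl.read_state();print(s['torque'])"
```

```text
clock: 17.53
eef_pos: [580.1, -152.0, 148.7]
tool_rot: [3.14, -0.002, 0.143]
force: [-3.5, -0.6, 12.7]
width: 11.2
gripper_force: 60.6
[-0.13339405  0.85156589  0.04205134]
clock: 17.78
eef_pos: [580.1, -151.7, 148.7]
tool_rot: [3.14, -0.002, 0.079]
force: [-2.7, 0.1, 13.4]
width: 11.6
gripper_force: 60.5
[-0.05919162  0.78821929  0.18384539]
```

```bash
python3 -m crank '[[[0,0,0,0.5],[0,0,0,0.3],[0,0,0,0]]]'; python3 -c "
from cell import ctrl;s=ctrl.read_state();print(s['torque'])"; python3 -m crank '[[[0,0,-0.04,0],[0,0,0,0],[0,0,0,0],[0,0,0,0],[0,0,0,0],[0,0,0,0],[0,0,0,0]]]' -0.3
python3 - <<'E'
from h import *
S=ctrl.get_image("side")
a=cv2.resize(S["img"][90:240,270:410],None,fx=4,fy=4,interpolation=cv2.INTER_CUBIC)
cv2.imwrite("pics/s8.png",a[:,:,::-1])
E
```

```text
clock: 18.03
eef_pos: [580.2, -151.8, 148.7]
tool_rot: [3.14, -0.002, 0.017]
force: [-3.2, -1.0, 13.7]
width: 11.3
gripper_force: 60.6
[-0.1479782   0.76683871  0.48244039]
clock: 18.62
eef_pos: [579.2, -151.0, 147.3]
tool_rot: [-3.141, 0.001, 0.016]
force: [0.1, 0.7, 0.0]
width: 55.6
gripper_force: 0.0
```

View pics/s8.png

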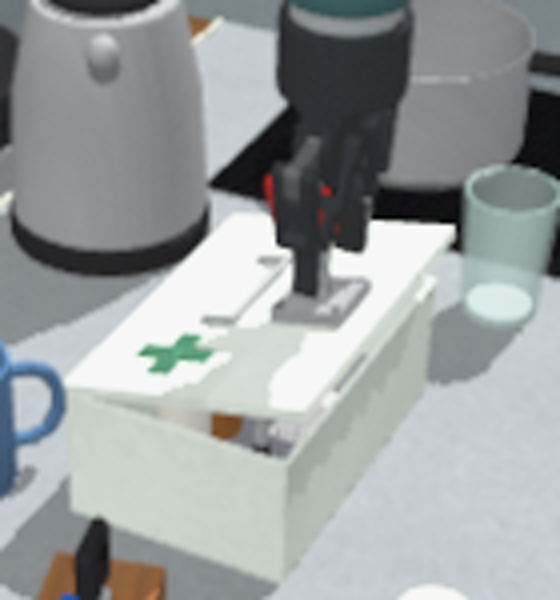

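```bash
python3 -m crank '[[[0,0,-0.6,0.2],[0,0,-1,0],[0,0,-1,0],[0,0,-1,0],[0,0,0,0]]]'
python3 -m crank '[[[-0.7,0,0,0],[-0.8,0,0,0],[0,0,0,0],[0,0,0,0],[0,0,0,0],[0,0,0,0],[0,0,0,0]]]' 1
python3 - <<'E'
from h import *
np.set_printoptions(precision=1,suppress=True)
W=ctrl.get_image("wrist");S=ctrl.get_image("side")
for n in("key_bow","keyhole","lid_lip","lid_hinge"):
    L=[ctrl.place_of(c,n)[:1] for c in("wrist","side")];print(n,[(round(l[0]["confidence"],2),l[0]["position"]) if l else None for l in L])
    if all(L): print(tri([ray(W,L[0][0]["position"],1),ray(S,L[1][0]["position"],0)]))
a,h=143,72;prev=None
for t in np.r_[.15,.21,.3:1.85:.1]:
    p=np.array([700.5-11+a*-np.cos(t)+h*np.sin(t),92+a*np.sin(t)+h*np.cos(t)]);print(round(t,2),p,(p-prev) /25*[1,-1] if prev is not None else "");prev=p
E
```

```text
clock: 19.08
eef_pos: [582.3, -152.1, 242.5]
tool_rot: [3.14, -0.009, -0.0]
force: [0.7, 0.7, 0.1]
width: 55.2
gripper_force: 0.0
clock: 19.67
eef_pos: [542.6, -150.9, 237.4]
tool_rot: [3.142, -0.0, 0.001]
force: [-0.2, -0.1, 0.5]
width: 0.2
gripper_force: 0.0
key_bow [(0.65, [119.3, 345.8]), (0.86, [144.7, 344.7])]
(array([ 607.4, -169.1,  173.7]), [1.3405535936507005, 1.3405535936508255])
keyhole [(0.76, [139.8, 317.2]), (0.76, [162.9, 349.9])]
(array([ 586.1, -151.3,  137.1]), [1.132972241868112, 1.1329722418681167])
lid_lip [(0.73, [128.0, 108.6]), (0.61, [171.9, 366.4])]
(array([557. , -34. , 205.5]), [56.37077850064828, 56.37077850064856])
lid_hinge [(0.94, [12.1, 319.2]), (0.91, [162.8, 306.8])]
(array([ 702. , -151.4,  101.4]), [3.56119057321035, 3.5611905732101516])
0.15 [558.9 184.6] 
0.21 [564.7 192.2] [ 0.2 -0.3]
0.3 [574.2 203. ] [ 0.4 -0.4]
0.4 [585.8 214. ] [ 0.5 -0.4]
0.5 [598.5 223.7] [ 0.5 -0.4]
0.6 [612.1 232.2] [ 0.5 -0.3]
0.7 [626.5 239.2] [ 0.6 -0.3]
0.8 [641.5 244.7] [ 0.6 -0.2]
0.9 [657.  248.8] [ 0.6 -0.2]
1.0 [672.8 251.2] [ 0.6 -0.1]
1.1 [688.8 252.1] [ 0.6 -0. ]
1.2 [704.8 251.4] [0.6 0. ]
1.3 [720.6 249. ] [0.6 0.1]
1.4 [736.1 245.2] [0.6 0.2]
1.5 [751.2 239.7] [0.6 0.2]
1.6 [765.6 232.8] [0.6 0.3]
1.7 [779.3 224.5] [0.5 0.3]
1.8 [792.1 214.9] [0.5 0.4]
```

Run:
```python
from h import *
np.set_printoptions(precision=1,suppress=True)
W=ctrl.get_image("wrist");S=ctrl.get_image("side");R=[]
for d,f,roi in((W,1,(0,260,230,420)),(S,0,(100,190,320,380))):
    h=cv2.cvtColor(d["img"],cv2.COLOR_RGB2HSV);H=h[...,0]
    m=((H<6)|(H>174))&(h[...,1]>150)&(h[...,2]>50);k=np.zeros_like(m);k[roi[0]:roi[1],roi[2]:roi[3]]=1
    p=np.argwhere(m&k);print(len(p),p.min(0),p.max(0),p.mean(0),cv2.minAreaRect(p[:,::-1].astype(np.float32)));R.append(ray(d,p.mean(0),f))
print(tri(R))
for P in([596.3,-151.5,188.3],[591.8,-151.5,167],[601,-151.5,209]): print(proj(W,P,1),proj(S,P,0))
```

```text
2047 [ 83 326] [153 369] [119.2 347. ] ((345.6269226074219, 117.96536254882812), (67.79657745361328, 37.187252044677734), 74.74488067626953)
273 [130 336] [148 354] [139.3 345.6] ((345.3513488769531, 139.6081085205078), (17.755088806152344, 17.26189422607422), 80.53767395019531)
(array([ 607. , -169.1,  188.8]), [0.31486100084434415, 0.31486100084428803])
[135.7 317.9] [143.8 346.7]
[138.1 317.9] [151.9 347.9]
[132.1 317.9] [135.7 345.3]
```

```bash
python3 -m crank '[[[0,0,0,-1],[0,0,0,0],[0,0,0,0],[0.75,0.15,0,0],[0.75,0.15,0,0],[0.75,0.15,0,0],[0,0,0,0],[0,0,0,0]]]' -0.9
python3 -m crank '[[[0,0,0.6,0],[0,0,0.6,0],[0,0,0.6,0],[0,0,0.5,0],[0,0,0.35,0],[0,0,0,0],[0,0,0,0]]]'
```

```text
clock: 20.93
eef_pos: [599.1, -157.7, 237.1]
tool_rot: [-3.142, 0.0, 0.079]
force: [-0.7, 0.5, 0.2]
width: 80.8
gripper_force: 0.0
clock: 21.52
eef_pos: [598.3, -157.8, 171.3]
tool_rot: [-3.141, 0.001, 0.08]
force: [0.1, 0.4, 0.4]
width: 81.1
gripper_force: 0.0
```

```bash
python3 -m crank '[[[0,0,0,0],[0,0,0,0],[0,0,0,0],[0,0,0,0],[0,0,0,0],[0,0,0,0],[0,0,0,0],[0,0,0,0],[0,0,0,0]]]' 1
python3 -m crank '[[[0,-0.1,0,0],[0,-0.12,0,0],[0,0,0,0]]]'
python3 - <<'E'
from h import *
np.set_printoptions(precision=1,suppress=True)
S=ctrl.get_image("side");print(ctrl.place_of("side","keyhole")[:1],ctrl.read_state()["torque"])
print(proj(S,[584.9,-151.5,135],0))
g=np.array([598.5,190.5]);H=np.array([700.5,92]);r=g-H;R=np.hypot(*r);e=np.arctan2(r[1],-r[0]);print(R,e)
prev=g
for t in np.r_[.31:1.8:.1]:
    a=e+t-.21;p=H+R*np.array([-np.cos(a),np.sin(a)]);d=(p-prev)/25;print(round(t,2),p,"dx %.2f dy %.3f dz %.2f"%(d[0],.08*d[0],-d[1]));prev=p
E
```

```text
clock: 22.27
eef_pos: [598.8, -152.3, 171.2]
tool_rot: [-3.134, 0.001, 0.083]
force: [-1.8, 9.1, 3.4]
width: 10.9
gripper_force: 58.5
clock: 22.52
eef_pos: [598.6, -151.4, 171.5]
tool_rot: [-3.141, -0.001, 0.081]
force: [-0.2, 2.5, 1.8]
width: 11.6
gripper_force: 58.4
[{'position': [164.8, 349.5], 'confidence': 0.62}] [0.9 0.  0.1]
[163.8 349.9]
141.79650912487233 0.7679435770976953
0.31 [608.8 200.2] dx 0.41 dy 0.033 dz -0.39
0.41 [620.1 208.8] dx 0.45 dy 0.036 dz -0.34
0.51 [632.2 216.2] dx 0.48 dy 0.039 dz -0.30
0.61 [644.9 222.4] dx 0.51 dy 0.041 dz -0.25
0.71 [658.2 227.3] dx 0.53 dy 0.043 dz -0.20
0.81 [671.9 230.9] dx 0.55 dy 0.044 dz -0.14
0.91 [685.9 233. ] dx 0.56 dy 0.045 dz -0.09
1.01 [700.1 233.8] dx 0.57 dy 0.045 dz -0.03
1.11 [714.3 233.1] dx 0.57 dy 0.045 dz 0.03
1.21 [728.3 231. ] dx 0.56 dy 0.045 dz 0.08
1.31 [742.  227.6] dx 0.55 dy 0.044 dz 0.14
1.41 [755.3 222.8] dx 0.53 dy 0.043 dz 0.19
1.51 [768.1 216.6] dx 0.51 dy 0.041 dz 0.25
1.61 [780.2 209.3] dx 0.48 dy 0.039 dz 0.29
1.71 [791.5 200.7] dx 0.45 dy 0.036 dz 0.34
```

Grasped with the key upright. Each 0.1 rad step is one row; start slowly.

```bash
python3 -m crank '[[[0.21,0.017,-0.2,0],[0.2,0.016,-0.19,0],[0.23,0.018,-0.17,0],[0.22,0.018,-0.17,0],[0,0,0,0],[0,0,0,0]]]'
python3 -c "
from h import *
S=ctrl.get_image('side');print(ctrl.place_of('side','keyhole')[:1],ctrl.read_state()['torque'])
for t in(.21,.31,.41):print(proj(S,[700.5-122*np.cos(t)+18*np.sin(t),-151.5,92+122*np.sin(t)+18*np.cos(t)],0))"
```

```text
clock: 23.12
eef_pos: [615.5, -150.5, 187.9]
tool_rot: [-3.137, 0.011, 0.08]
force: [-7.0, 5.1, -0.6]
width: 11.4
gripper_force: 58.9
[{'position': [156.7, 347.1], 'confidence': 0.9}] [1.40033027 1.83571414 0.0129394 ]
[163.73791015 349.86413192]
[159.3318463  348.28148825]
[154.96324085 346.26072688]
```

```bash
python3 -m crank '[[[0.24,0.02,-0.15,0],[0.24,0.02,-0.15,0],[0.25,0.02,-0.13,0],[0.26,0.02,-0.12,0],[0.26,0.02,-0.1,0],[0.27,0.02,-0.1,0],[0.27,0.02,-0.08,0],[0.28,0.02,-0.06,0],[0,0,0,0]]]'
python3 -c "
from h import *
S=ctrl.get_image('side');print(ctrl.place_of('side','keyhole')[:1],ctrl.read_state()['torque'])
for t in(.6,.7,.8):print(proj(S,[700.5-122*np.cos(t)+18*np.sin(t),-151.5,92+122*np.sin(t)+18*np.cos(t)],0))"
```

```text
clock: 23.97
eef_pos: [669.6, -148.9, 211.0]
tool_rot: [-3.135, 0.007, 0.08]
force: [-5.9, 6.7, 3.3]
width: 11.5
gripper_force: 59.4
[{'position': [135.6, 335.2], 'confidence': 0.64}] [ 1.9638752   1.53672018 -0.22527361]
[146.95777501 341.28889041]
[142.99908105 338.13011645]
[139.2817869  334.64420183]
```

```bash
python3 -m crank '[[[0.28,0.03,-0.05,0],[0.28,0.03,-0.04,0],[0.28,0.03,-0.02,0],[0.29,0.03,-0.01,0],[0.28,0.03,0.01,0],[0.29,0.03,0.02,0],[0.28,0.03,0.04,0],[0.28,0.03,0.04,0],[0,0,0,0]]]'
python3 -c "
from h import *
S=ctrl.get_image('side');print(ctrl.place_of('side','keyhole')[:1],ctrl.place_of('side','lid_lip')[:1],ctrl.read_state()['torque'])
for t in(1.,1.2,1.3):print(proj(S,[700.5-122*np.cos(t)+18*np.sin(t),-151.5,92+122*np.sin(t)+18*np.cos(t)],0),proj(S,[700.5-164*np.cos(t),-151.5,92+164*np.sin(t)],0))"
```

```text
clock: 24.82
eef_pos: [728.6, -148.2, 211.6]
tool_rot: [-3.133, 0.003, 0.081]
force: [-2.5, 9.5, 3.0]
width: 11.4
gripper_force: 61.7
[{'position': [127.6, 318.8], 'confidence': 0.69}] [{'position': [119.2, 331.3], 'confidence': 0.69}] [ 2.57127805  0.84507635 -0.53655475]
[132.7547897  326.86464276] [126.79457464 341.45652153]
[127.69739476 318.33579841] [118.39728845 330.48568732]
[125.79602726 313.92253423] [114.99271582 324.63426812]
```

```bash
python3 -m crank '[[[0.28,0.03,0.06,0],[0.27,0.03,0.08,0],[0.27,0.03,0.09,0],[0.26,0.03,0.1,0],[0.26,0.03,0.12,0],[0.25,0.03,0.13,0],[0.24,0.03,0.14,0],[0.24,0.03,0.15,0],[0,0,0,0]]]'
python3 -m crank '[[[0.23,0.02,0.16,0],[0.22,0.02,0.17,0],[0.22,0.02,0.18,0],[0,0,0,0],[0,0,0,0]]]'
python3 -c "
from h import *
S=ctrl.get_image('side');print(ctrl.place_of('side','keyhole')[:1],ctrl.place_of('side','lid_lip')[:1],ctrl.read_state()['torque'])
for t in(1.5,1.6,1.7,1.8,1.9):print(proj(S,[700.5-122*np.cos(t)+18*np.sin(t),-151.5,92+122*np.sin(t)+18*np.cos(t)],0),proj(S,[700.5-164*np.cos(t),-151.5,92+164*np.sin(t)],0))"
```

```text
clock: 25.72
eef_pos: [782.2, -148.6, 190.3]
tool_rot: [-3.132, -0.001, 0.081]
force: [0.2, 10.1, 5.6]
width: 11.5
gripper_force: 68.4
clock: 26.13
eef_pos: [798.6, -148.8, 177.3]
tool_rot: [-3.131, -0.001, 0.081]
force: [-0.2, 11.1, 1.7]
width: 11.2
gripper_force: 69.2
[{'position': [122.2, 297.9], 'confidence': 0.95}] [] [ 2.6140646   0.33338281 -0.96374187]
[123.34457619 305.06971593] [109.97432395 312.59100381]
[122.81300278 300.73626108] [108.41086568 306.55760124]
[122.74548897 296.53197695] [107.49389562 300.618962  ]
[123.13512947 292.50343037] [107.222552   294.84747311]
[123.96923713 288.6933537 ] [107.58635522 289.31031715]
```

```bash
python3 -m crank '[[[0.21,0.02,0.18,0],[0.2,0.02,0.19,0],[0.2,0.02,0.19,0],[0,0,0,0],[0,0,0,0]]]'
python3 -c "
from h import *
S=ctrl.get_image('side');print(ctrl.place_of('side','keyhole')[:1],ctrl.place_of('side','lid_lip')[:1],ctrl.read_state()['torque'])"
```

```text
clock: 26.7
eef_pos: [814.1, -149.2, 163.6]
tool_rot: [-3.132, -0.001, 0.08]
force: [0.5, 10.3, 2.9]
width: 11.5
gripper_force: 71.9
[{'position': [125.5, 290.7], 'confidence': 0.92}] [{'position': [109.9, 291.0], 'confidence': 0.76}] [ 2.49602929  0.44629162 -1.01924524]
```

```bash
python3 -m crank '[[[0,0,0,0],[0,0,0,0],[0,0,0,0],[0,0,0,0],[0,0,0,0],[0,0,0,0],[0,0,0,0],[0,0,0,0]]]' -0.9
python3 -m crank '[[[0,0,-0.4,0],[0,0,-0.8,0],[0,0,-0.8,0],[0,0,-0.8,0],[0,0,-1,0],[0,0,-1,0],[0,0,-1,0],[0,0,0,0],[0,0,0,0]]]'
python3 -c "
from h import *
S=ctrl.get_image('side');W=ctrl.get_image('wrist');
for c,d in(('side',S),('wrist',W)):
  for n in('keyhole','lid_lip','key_bow','key_red'):print(c,n,[(round(r['confidence'],2),r['position']) for r in ctrl.place_of(c,n)[:3]])
t=1.9
for P in([700.5-122*np.cos(t)+18*np.sin(t),-151.5,92+122*np.sin(t)+18*np.cos(t)],[700.5-164*np.cos(t),-151.5,92+164*np.sin(t)],[700.5-122*np.cos(t)+72*np.sin(t),-151.5,92+122*np.sin(t)+72*np.cos(t)]):print(proj(S,P,0),proj(W,P,1))"
```

```text
clock: 27.52
eef_pos: [812.9, -156.0, 163.6]
tool_rot: [3.141, -0.0, 0.08]
force: [0.1, -0.2, 0.8]
width: 80.9
gripper_force: 0.0
clock: 28.27
eef_pos: [813.8, -156.2, 311.9]
tool_rot: [3.14, -0.005, 0.08]
force: [-0.7, -0.7, -0.7]
width: 81.2
gripper_force: 0.0
side keyhole [(0.78, [122.8, 290.7])]
side lid_lip [(0.6, [107.8, 289.3])]
side key_bow [(0.74, [296.7, 319.7]), (0.56, [319.0, 253.6])]
side key_red [(0.59, [311.4, 326.4]), (0.58, [338.7, 257.0])]
wrist keyhole [(0.9, [248.6, 309.0])]
wrist lid_lip [(0.84, [281.0, 309.9])]
wrist key_bow [(0.6, [186.1, 315.2]), (0.6, [263.7, 73.2])]
wrist key_red [(0.61, [256.6, 88.9]), (0.42, [248.8, 312.6])]
[123.96923713 288.6933537 ] [249.05681424 307.79345031]
[107.58635522 289.31031715] [280.08535585 305.8497517 ]
[125.65746354 271.83770734] [189.91701666 312.17286901]
```

```bash
python3 -m crank '[[[0,0,0,0],[0,0,0,0],[0,0,0,0],[0,0,0,0],[0,0,0,0],[0,0,0,0]]]'
python3 -c "
from h import *
S=ctrl.get_image('side')
for n in('keyhole','mug','tumbler','pill_bottle','pepper_mill','key_stand','key_blue'):print(n,[(round(r['confidence'],2),r['position']) for r in ctrl.place_of('side',n)[:2]])
print(ctrl.finish_job())"
```

```text
clock: 29.27
eef_pos: [812.9, -155.9, 308.6]
tool_rot: [3.142, -0.0, 0.08]
force: [0.3, 0.2, -0.3]
width: 81.0
gripper_force: 0.0
keyhole [(0.58, [121.3, 288.3])]
mug [(0.7, [211.1, 260.1]), (0.27, [200.2, 331.0])]
tumbler [(0.63, [167.9, 394.3])]
pill_bottle [(0.91, [271.4, 374.1])]
pepper_mill [(0.77, [361.5, 206.7])]
key_stand [(0.95, [280.0, 284.6])]
key_blue [(0.73, [163.0, 307.5]), (0.63, [273.1, 284.2])]
the job is handed in; nothing more can be done
None
```

The job is handed in at 29 s: the red key was pushed home and turned to its stop, and is still in the lock; the lid rests fully open at about 1.9 rad, and the mug, tumbler, pill bottle, pepper mill and stand check out where they were.

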